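# Hang the specimen bracket on the slotted test stand and lock it

### The arm

A 6-joint arm with a two-finger parallel gripper is mounted at the origin on the work surface. World frame = base frame: x ahead of the robot, y to its left, z up, the work surface at z = 0. Lengths are in m, angles in degrees, forces in N, time in s.
With the tool pointing down it reaches from about 0.25 to 0.725 m from the base axis. Payload 9.7 kg.
Tool frame: the origin (TCP) lies at the centre of the arm's flange, where the gripper is bolted on; the fingertips stand bot.tips_ahead ahead of it and the grasp point (between the pads) lies 155 mm ahead of it (bot.tips_ahead is the distance from the TCP to the fingertips, in m); z points along the fingers, y is the line along which they close (so a half turn about z gives the same grasp; the last joint's range is limited). The gripper opens to 85 mm and grips with 20 to 120 N. Pads are 22 mm wide; open, the fingers measure 114 mm over their backs; the gripper's body (76 mm by 85 mm) begins 54 mm behind the grasp point. The pads swing forward as they close: fully open they stand 13 mm farther back than shut.
Start: joints at [-67.494, 4.979, 10.078, 95.1, 0, 90], TCP at [0.211, -0.508, 0.405] pointing down, gripper open.
Joint ranges: [-179.16, 179.16], [-48.56, 103.87], [-65.8, 70.77], [-126.05, 130.52], [-82.76, 87.17], [-180, 180]. Speed limits (degrees/s): [127.2, 127.2, 147.25, 180, 180, 180].

### API

Orientations are given as [roll, pitch, yaw] about the fixed x, y, z axes, in that order (R = Rz(yaw) Ry(pitch) Rx(roll)).
In Python, from workcell import bot gives the robot as it stands.
- The arm moves only by the tool drive_tool, never from a script. Its argument "plan" is a list of rows, each an object of numbers: "dx", "dy", "dz": the shift along the tool's x, y, z in m; "roll": the turn about the tool's z in rad; "hand": the finger opening in m, from 0 to 0.0854. In form: [{"dx": .., "dy": .., "dz": .., "roll": .., "hand": ..}, ...]. A call has 1 to 20 rows; each row is the pose to reach, as a shift and turn from the pose commanded when the call began, along the tool's axes at that moment; what a row does not reach only later rows make up. A row lasts 1/12 s, in which the tool goes at most 41.7 mm and 7.16 degrees, less where a joint would pass 70% of its speed; a pose out of reach is approached as far as the arm can. A call with a gripper value outside its range is refused whole. The fingers move at their own pace and stop on an object; "force" is the grip in N (left out, the last holds). Time passes only in rows, so rows that repeat a pose let the fingers close. It gives the time, the measured TCP pose, the force and the opening at its end, in the units of the state.
- bot.get_obs(): the state, without advancing time (a new reading comes with each control period).
- bot.camera(name): name is "side" or "top"; returns a dict with "frame" (480x640x3 uint8, red, green, blue), "z_map" (480x640 float32, m along the optical axis (not along the pixel's ray), 0 where there is no reading), "mtx" (3x3 intrinsics, pixels), "R" (3x3) and "t" (3): a world point X has camera coordinates R X + t. Camera axes: x right, y down, z forward; pixel columns grow to the right and rows downward; lengths in m; the calibration is good to about 2 mm. A picture is of the moment at which its call begins.
- bot.job_done(): hands the job in, once; it reports no verdict.
The state is a dict: "time": time; "q": joint angles; "qd": joint speeds; "joint_efforts": joint torques, N m; "ee_pos": TCP position; "tcp_rot": TCP orientation; "wrist_force": force on the tool from outside, world axes, zero at the start; "torque": the same for the moment, N m; "opening": finger opening in m.
Only numpy, scipy, OpenCV 4.12 (cv2) and the standard library are available. Lean on these libraries where they do the work, as an engineer would, in place of code of your own. Each camera call takes 0.05 s, during which the arm holds its last target. There are 200 camera calls.

### The job

Pick up the specimen bracket by its upright web, put its four claws through the two pairs of slots in the test stand's uprights, and press it down gently, without forcing it, until the claws sit fully home on the bottoms of the slots and the spring catch has snapped out over the bracket's lower lip. Let go and leave the bracket hanging there level, and do not disturb the other things on the bench.

Things in the scene. Friction and masses are not known exactly. Their poses are not given: they have to be found in the camera images.
- bracket: Specimen bracket, bare aluminium, 0.25-0.5 kg, starts standing upright on the bench. Origin: on the underside, middle of the rear face of the back plate. x out along the platform, y sideways, z up. Back plate x 0-5, y +-55, z 0-80 mm, with a window y +-16, z 5-24; the bar under it (z 0-5) is the lower lip. Platform x 5-90, y +-55, z 0-5 mm.
- web (a point): Point on the bracket at its x = 50, y = 0, z = 58 mm: where to pinch its grip web from above across y. The web is an upright fin on the platform, 12 mm thick (y +-6), x 26-76 mm, top at z = 79 mm of the bracket.
- claws (a point): Point on the bracket at x = -7, y = 0, z = 56 mm: midway between the lower ends of its two upper claws, on the rear (-x) side at y = -40 and +40 mm. Each claw is 5 mm thick: a neck z 66-74 running back to x = -9.5 mm, and at its end a tongue (x -5 to -9.5) hanging to z = 56 mm. The gap between back plate and tongue is 5 mm. Two like claws sit 50 mm lower (to z = 6 mm).
- stand: Test stand, fixed. Origin: at bench height, under the middle of the uprights' slotted front faces; x points out of these faces, away from the robot, y sideways, z up. Light blue base x -105 to +15, y +-80, 12 mm high. Two upright steel channels at y = -40 and +40, 24 mm wide, front sheet x -3 to 0, tops nominally z = 172 mm.
- slots (a point): Point fixed to the stand at x = 0, y = 0, z = 126 mm: nominal height of the bottom edges of the upper slots, at y = -40 and +40 mm, each 9 mm wide, 33 mm tall; the lower pair is the same, 50 mm lower. The uprights with slots and catch are clamped in the base by hand and really stand up to 4.5 mm higher or lower than this, which no reading shows: feel for it.
- seat (a point): Point fixed to the stand at x = 0, y = 0, z = 60 mm: where the bracket's origin nominally ends, axes parallel to the stand's (really +-4.5 mm in z, 0-2 mm in x). To enter: bracket origin 17 mm above this, move along the stand's -x until the back plate meets the faces, then down 12 to 22 mm. Bracket-on-stand force must stay under 40 N (sum over contacts); a push of 13 N ends the seating.
- catch (a joint): Spring catch: dark steel sloping tongue, 16 mm wide, between the uprights. 0 = out (4 mm proud of the faces, tip nominally z = 67 mm), to 0.008 m pushed back. Spring 4.7-7 N. The lip pushes it back in the last 12 mm of the descent, which takes 2-10 N of downward push; it snaps out to 0 over the lip just before the necks meet the slot bottoms, where the force rises steeply.
- beaker: Bystander: glass beaker, 64 mm across, 85 mm high; origin at the centre of its underside. Leave alone.
- wash_bottle: Bystander: white plastic bottle, 60 mm across, 160 mm high; origin at the centre of its underside. Leave alone.
- weight: Bystander: steel weight with a knob, 52 mm across, 72 mm high; origin at the centre of its underside. Leave alone.
- screwdriver: Bystander: screwdriver 170 mm long lying along its x axis. Leave alone.
- plain_angle: Bystander: plain aluminium angle without claws, 54 x 90 x 50 mm high; origin at the lower edge of its upright leg's outer face. Leave alone.
- jar: Bystander: amber jar, 56 mm across, 70 mm high; origin at the centre of its underside. Leave alone.
Mind the look-alikes: they are no part of the job. What is shaped like the bracket but blue or pink is not meant.

How it is judged (in metres and radians):
On the way:
1. the bracket is carried up off the bench (height (world z) of bracket above 0.05 m), for 0.1 s.
At the end, for the whole second after the job is handed in: Bracket hangs at rest, claws home in the slots: origin within 5 mm sideways and -4 to +6 mm fore-aft of the stand's, underside 54 to 66 mm over the bench, tilt under 0.1 rad, x axis within 0.12 rad of the stand's, and the catch out again (under 1.2 mm) (value of joint catch below 0.0012 m and z of bracket in the frame of stand between 0.054 and 0.066 m and x of bracket in the frame of stand between -0.004 and 0.006 m and y of bracket in the frame of stand between -0.005 and 0.005 m and angle between bracket's own z axis and vertical below 0.1 rad and angle between the x axis of bracket and the x axis of stand, either way round below 0.12 rad and linear speed of bracket below 0.02 m/s); the robot touches nothing.
It fails at once if the bracket is forced: more than 40 N between bracket and stand (contact force between bracket and stand above 40 N).
It fails at once if a bystander is moved by more than 20 mm (distance of any of beaker, wash_bottle, weight, screwdriver, plain_angle, jar from where it was at the start of the episode above 0.02 m).
It also fails if it takes over 64 s, if anything falls off the work surface, if the arm or the gripper's body presses on something with over 40 N, if the wrist force passes 120 N, or if a joint passes its speed limit or range.

## Working session

There is one attempt and no reset: what is moved stays moved. The work goes in short steps, Python scripts to look and compute and a tool call to move; the robot and the scene stay as the last step left them, time stands still between calls to the robot, and variables do not carry over. Pictures are saved under pics/ and viewed, on a budget of 10 in all, crops included, one or two more only if the job needs it, and the job is handed in when it is done.

Besides the shell and the picture viewer there is one more tool, called after "Request:" as name(argument=value, ...) on one line, values as JSON. drive_tool: Moves the arm, as the interface text tells. Its arguments: {"type":"object","properties":{"plan":{"type":"array","items":{"type":"object","properties":{"dx":{"type":"number"},"dy":{"type":"number"},"dz":{"type":"number"},"roll":{"type":"number"},"hand":{"type":"number"}}}},"force":{"type":"number"}},"required":["plan"]}

```bash
ls; mkdir -p pics; python3 - <<'E'
from workcell import bot
import cv2,numpy as np
for n in("top","side"):
    c=bot.camera(n); np.savez(f"{n}0.npz",**c); cv2.imwrite(f"pics/{n}0.png",c["frame"][:,:,::-1])
    print(n,c["mtx"].round(1).tolist(),c["R"].round(3).tolist(),c["t"].round(3).tolist())
print(bot.get_obs(),bot.tips_ahead)
E
```

```text
pics
top [[452.1, 0.0, 320.7], [0.0, 452.1, 244.7], [0.0, 0.0, 1.0]] [[0.019, -1.0, 0.006], [-0.973, -0.02, -0.229], [0.229, -0.002, -0.973]] [0.002, 0.532, 1.02]
side [[478.4, 0.0, 321.0], [0.0, 478.4, 241.2], [0.0, 0.0, 1.0]] [[-0.99, -0.14, 0.012], [-0.108, 0.71, -0.696], [0.089, -0.691, -0.718]] [0.509, 0.106, 1.084]
{'time': 0.1, 'q': array([-6.74943928e+01,  5.00741906e+00,  1.00409964e+01,  9.50971241e+01,
       -5.30422463e-04,  9.00003100e+01]), 'qd': array([ 0.02023208, -0.04996831,  0.08170301, -0.07209524,  0.13770187,
       -0.01651685]), 'joint_efforts': array([ 3.06945622e-03, -5.21561694e+01,  4.65652728e+01,  1.62088353e-02,
        7.11631697e-05, -1.83415744e-05]), 'ee_pos': array([ 0.21053091, -0.50812862,  0.40407685]), 'tcp_rot': array([-1.79936453e+02,  5.30765966e-04,  2.25052978e+01]), 'wrist_force': array([0.19820834, 0.46646621, 0.30250163]), 'torque': array([ 0.04556627, -0.0056401 ,  0.07358228]), 'opening': 0.08530422525551737} 0.1734
```

View pics/top0.png

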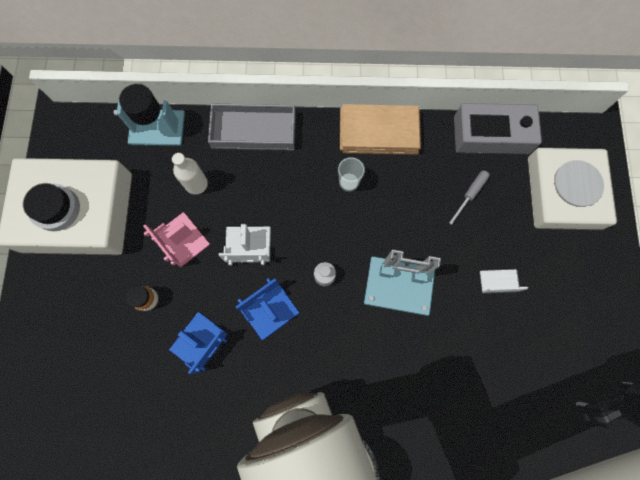

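View pics/side0.png

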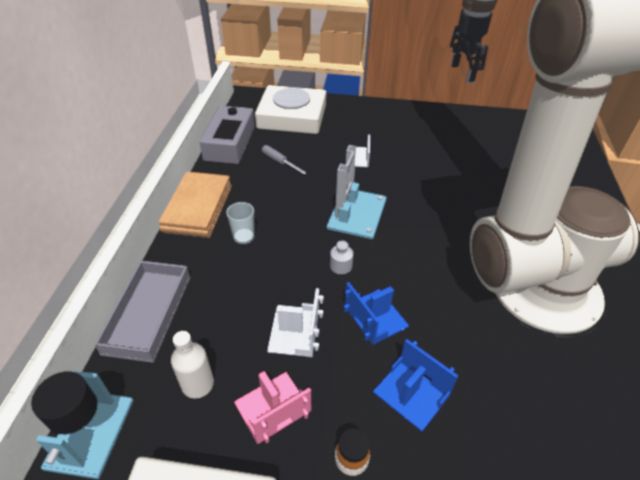

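The top view shows the bare bracket at px (246,244), with its back plate toward the robot. The stand is at (402,285), its slotted faces pointing up in the image (+x). The side view agrees: bracket at (297,328), stand at (357,195). Next I fit both with box models.

```bash
cat > h.py <<'E'
import numpy as np
from scipy.optimize import least_squares
def cloud(c):
    v,u=np.indices(c["z_map"].shape); z=c["z_map"]; K=c["mtx"]
    P=np.stack([(u-K[0,2])*z/K[0,0],(v-K[1,2])*z/K[1,1],z],-1)
    W=(P-c["t"])@c["R"]; W[z==0]=np.nan; return W
def sdf(P,boxes):
    d=[]
    for b in boxes:
        b=np.array(b)/1000; lo,hi=b[::2],b[1::2]
        q=np.abs(P-(lo+hi)/2)-(hi-lo)/2
        d.append(np.linalg.norm(np.maximum(q,0),axis=1)+np.minimum(q.max(1),0))
    return np.min(d,0)
BR=[(0,5,-55,-16,0,80),(0,5,16,55,0,80),(0,5,-16,16,24,80),(0,90,-55,55,0,5),(26,76,-6,6,0,79)]
BR+=[(-9.5,0,s*40-2.5,s*40+2.5,z,z+8) for s in(1,-1) for z in(66,16)]+[(-9.5,-5,s*40-2.5,s*40+2.5,z,z+18) for s in(1,-1) for z in(56,6)]
ST=[(-105,15,-80,80,0,12)]+[(-3,0,s*40-12,s*40+12,0,172) for s in(1,-1)]+[(-22,0,s*40+t*12-1.5,s*40+t*12+1.5,0,172) for s in(1,-1) for t in(1,-1)]
def fit(P,boxes,p0,free_z=True):
    def f(p):
        c,s=np.cos(p[3]),np.sin(p[3]); Q=P-p[:3]
        Q=np.c_[c*Q[:,0]+s*Q[:,1],-s*Q[:,0]+c*Q[:,1],Q[:,2]]
        return sdf(Q,boxes)*1000
    r=least_squares(f,p0,loss="soft_l1",f_scale=2,x_scale=[.01,.01,.01,.1])
    return r.x,np.median(np.abs(f(r.x)))
E
python3 - <<'E'
from h import *
C={n:cloud(np.load(f"{n}0.npz")) for n in("top","side")}
print("bench z",[np.nanmedian(C["top"][300:340,340:360,2]),np.nanmedian(C["side"][270:300,420:440,2])])
T=C["top"]; print("br",T[235:240,255:262].reshape(-1,3).mean(0),"st",T[290:300,395:405].reshape(-1,3).mean(0))
for n,boxes,uv,off in(("bracket",BR,(238,258),(-.05,0.02)),("stand",ST,(295,400),(.05,0))):
    ctr=np.nanmedian(T[uv[0]-2:uv[0]+3,uv[1]-2:uv[1]+3].reshape(-1,3),axis=0)
    for src in(["top"],["side"],["top","side"]):
        P=np.concatenate([C[s].reshape(-1,3) for s in src]); P=P[~np.isnan(P[:,0])]
        m=(np.linalg.norm(P[:,:2]-ctr[:2],axis=1)<(.085 if n=="bracket" else .13))&(P[:,2]>.004)&(P[:,2]<.2)
        if n=="stand": m&=(P[:,1]<ctr[1]+.1)
        best=min((fit(P[m],boxes,[ctr[0]+off[0],ctr[1]+off[1],0,a]) for a in(-.3,0,.3)),key=lambda r:r[1])
        print(n,src,m.sum(),best[0].round(4),best[1].round(2))
E
```

```text
bench z [np.float64(-0.0006185691937918652), np.float64(-0.0013842290625236805)]
br [0.56166289 0.17196405 0.00398177] st [nan nan nan]
bracket ['top'] 1090 [0.4997 0.1964 0.0008 0.0413] 0.68
bracket ['side'] 1460 [5.003e-01 1.966e-01 3.000e-04 3.000e-02] 0.71
bracket ['top', 'side'] 2550 [0.4999 0.1963 0.0005 0.0363] 0.72
stand ['top'] 3533 [ 0.4868 -0.1884 -0.0007 -0.1639] 1.47
stand ['side'] 2632 [ 0.4864 -0.1884 -0.0012 -0.1812] 1.16
stand ['top', 'side'] 6165 [ 0.4867 -0.1884 -0.0009 -0.171 ] 1.35
```

Request:
drive_tool(plan=[{"dx":0.5834,"dy":-0.5226,"dz":0.03,"roll":0.356,"hand":0.06},{"dx":0.5834,"dy":-0.5226,"dz":0.03,"roll":0.356,"hand":0.06},{"dx":0.5834,"dy":-0.5226,"dz":0.03,"roll":0.356,"hand":0.06},{"dx":0.5834,"dy":-0.5226,"dz":0.03,"roll":0.356,"hand":0.06},{"dx":0.5834,"dy":-0.5226,"dz":0.03,"roll":0.356,"hand":0.06},{"dx":0.5834,"dy":-0.5226,"dz":0.03,"roll":0.356,"hand":0.06},{"dx":0.5834,"dy":-0.5226,"dz":0.03,"roll":0.356,"hand":0.06},{"dx":0.5834,"dy":-0.5226,"dz":0.03,"roll":0.356,"hand":0.06},{"dx":0.5834,"dy":-0.5226,"dz":0.03,"roll":0.356,"hand":0.06},{"dx":0.5834,"dy":-0.5226,"dz":0.03,"roll":0.356,"hand":0.06},{"dx":0.5834,"dy":-0.5226,"dz":0.03,"roll":0.356,"hand":0.06},{"dx":0.5834,"dy":-0.5226,"dz":0.03,"roll":0.356,"hand":0.06},{"dx":0.5834,"dy":-0.5226,"dz":0.03,"roll":0.356,"hand":0.06},{"dx":0.5834,"dy":-0.5226,"dz":0.03,"roll":0.356,"hand":0.06},{"dx":0.5834,"dy":-0.5226,"dz":0.03,"roll":0.356,"hand":0.06},{"dx":0.5834,"dy":-0.5226,"dz":0.03,"roll":0.356,"hand":0.06},{"dx":0.5834,"dy":-0.5226,"dz":0.03,"roll":0.356,"hand":0.06},{"dx":0.5834,"dy":-0.5226,"dz":0.03,"roll":0.356,"hand":0.06},{"dx":0.5834,"dy":-0.5226,"dz":0.03,"roll":0.356,"hand":0.06},{"dx":0.5834,"dy":-0.5226,"dz":0.03,"roll":0.356,"hand":0.06}])

```text
time: 1.77
ee_pos: [0.5449, 0.0524, 0.3753]
tcp_rot: [-178.5, 0.1, 5.2]
wrist_force: [-0.5, -0.9, 0.9]
opening: 0.0597
```

```bash
python3 - <<'E'
from h import *
import cv2
# stand refinement: base rectangle from blue pixels near 12 mm height; faces from the side camera
for n in("top","side"):
    d=np.load(f"{n}0.npz"); W=cloud(d); f=d["frame"].astype(int)
    near=np.hypot(W[...,0]-.45,W[...,1]+.19)<.16
    hi=near&(W[...,2]>.05)&(W[...,2]<.165)
    base=near&(abs(W[...,2]-.011)<.005)&(f[...,2]>f[...,0]+25)
    P=W[base][:,:2]
    r=cv2.minAreaRect((P*1000).astype(np.float32)); print(n,"base rect",r,base.sum())
    th=-.17; c,s=np.cos(th),np.sin(th); Q=W[hi]-[.4867,-.1884,0]
    X=c*Q[:,0]+s*Q[:,1]; Y=-s*Q[:,0]+c*Q[:,1]
    for lo,hi_ in((-55,-28),(28,55)):
        m=(Y*1000>lo)&(Y*1000<hi_); print(" X hist",lo,np.percentile(X[m]*1000,[5,50,80,90,95,99]).round(1),"Y",np.percentile(Y[m]*1000,[2,98]).round(1),m.sum())
    m=(X*1000>-5)&(X*1000<5)
    if m.sum()>50: print(" face fit dX/dY",np.polyfit(Y[m],X[m],1), "Yrange",np.percentile(Y[m]*1000,[1,99]))
    t=near&(W[...,2]>.165)&(W[...,2]<.19); print(" top z",np.median(W[t][:,2]))
E
```

```text
top base rect ((445.5125427246094, -182.53883361816406), (159.99571228027344, 119.84306335449219), 80.8108139038086) 2409
 X hist -55 [-24.8  -8.8   1.3   2.    2.5   4.3] Y [-52.4 -28.6] 284
 X hist 28 [-26.3  -9.1   0.7   1.2   1.8   3.1] Y [28.7 52.9] 267
 face fit dX/dY [-0.00212159  0.00032123] Yrange [-50.74798954  51.49386031]
 top z 0.16905800221357242
side base rect ((446.58770751953125, -181.1505584716797), (166.28453063964844, 120.49512481689453), 80.70124816894531) 1450
 X hist -55 [-23.3 -10.3  -3.3  -0.4   1.1   3.8] Y [-53.1 -28.4] 237
 X hist 28 [-22.4  -8.5  -1.2   1.1   2.1   3.3] Y [28.6 53.6] 406
 face fit dX/dY [ 0.00229179 -0.00083291] Yrange [-51.48510355  53.90267285]
 top z 0.16868006590362575
```

Request:
drive_tool(plan=[{"dx":0.0182,"dy":-0.1447,"roll":0.054},{"dx":0.0182,"dy":-0.1447,"roll":0.054},{"dx":0.0182,"dy":-0.1447,"roll":0.054},{"dx":0.0182,"dy":-0.1447,"roll":0.054},{"dx":0.0182,"dy":-0.1447,"roll":0.054},{"dx":0.0182,"dy":-0.1447,"roll":0.054},{"dx":0.0182,"dy":-0.1447,"roll":0.054},{"dx":0.0182,"dy":-0.1447,"roll":0.054},{"dx":0.0182,"dy":-0.1447,"roll":0.054},{"dx":0.0182,"dy":-0.1447,"roll":0.054}])

```text
invalid input at $.plan[0]: expected keys dx, dy, dz, roll, hand
```

Request:
drive_tool(plan=[{"dx":0.0182,"dy":-0.1447,"dz":0.05,"roll":0.054,"hand":0.06},{"dx":0.0182,"dy":-0.1447,"dz":0.05,"roll":0.054,"hand":0.06},{"dx":0.0182,"dy":-0.1447,"dz":0.05,"roll":0.054,"hand":0.06},{"dx":0.0182,"dy":-0.1447,"dz":0.05,"roll":0.054,"hand":0.06},{"dx":0.0182,"dy":-0.1447,"dz":0.05,"roll":0.054,"hand":0.06},{"dx":0.0182,"dy":-0.1447,"dz":0.05,"roll":0.054,"hand":0.06},{"dx":0.0182,"dy":-0.1447,"dz":0.05,"roll":0.054,"hand":0.06},{"dx":0.0182,"dy":-0.1447,"dz":0.05,"roll":0.054,"hand":0.06},{"dx":0.0182,"dy":-0.1447,"dz":0.05,"roll":0.054,"hand":0.06},{"dx":0.0182,"dy":-0.1447,"dz":0.05,"roll":0.054,"hand":0.06}])

```text
time: 2.6
ee_pos: [0.5627, 0.0596, 0.3309]
tcp_rot: [-176.9, 0.1, 5.5]
wrist_force: [0.7, -0.4, -0.3]
opening: 0.0597
```

```bash
python3 - <<'E'
from workcell import bot
o=bot.get_obs()
for k in o: print(k,np.round(o[k],3) if 0 else o[k])
E
```

```text
time 2.6
q [  5.43383582   6.36087193   3.38241322  87.16799913   3.09957004
 179.94278482]
qd [ 0.11037716  0.47487905 -0.26065322 -0.64816819  0.06199787 -0.02792813]
joint_efforts [ 1.02505939e-03 -5.40699542e+01  4.70129836e+01  4.11660725e-02
  1.74262226e-01  1.07450526e-05]
ee_pos [0.56274992 0.05959245 0.33087201]
tcp_rot [-1.76900285e+02  1.43364066e-01  5.49096748e+00]
wrist_force [ 0.68220564 -0.41197604 -0.31939604]
torque [-0.0307157  -0.01399362 -0.05352151]
opening 0.05966421876579228
```

Joint 6 is at its 180° limit, so I'll use the half-turned grasp instead.

Request:
drive_tool(plan=[{"dx":0,"dy":0,"dz":0,"roll":-0.12,"hand":0.06},{"dx":0,"dy":0,"dz":0,"roll":-0.24,"hand":0.06},{"dx":0,"dy":0,"dz":0,"roll":-0.36,"hand":0.06},{"dx":0,"dy":0,"dz":0,"roll":-0.48,"hand":0.06},{"dx":0,"dy":0,"dz":0,"roll":-0.6,"hand":0.06},{"dx":0,"dy":0,"dz":0,"roll":-0.72,"hand":0.06},{"dx":0,"dy":0,"dz":0,"roll":-0.84,"hand":0.06},{"dx":0,"dy":0,"dz":0,"roll":-0.96,"hand":0.06},{"dx":0,"dy":0,"dz":0,"roll":-1.08,"hand":0.06},{"dx":0,"dy":0,"dz":0,"roll":-1.2,"hand":0.06},{"dx":0,"dy":0,"dz":0,"roll":-1.32,"hand":0.06},{"dx":0,"dy":0,"dz":0,"roll":-1.44,"hand":0.06},{"dx":0,"dy":0,"dz":0,"roll":-1.5,"hand":0.06}])

```text
time: 3.68
ee_pos: [0.5627, 0.0596, 0.331]
tcp_rot: [-179.7, -3.1, 91.8]
wrist_force: [0.3, 0.2, -0.1]
opening: 0.0598
```

Request:
drive_tool(plan=[{"dx":0,"dy":0,"dz":0,"roll":-0.124,"hand":0.06},{"dx":0,"dy":0,"dz":0,"roll":-0.248,"hand":0.06},{"dx":0,"dy":0,"dz":0,"roll":-0.372,"hand":0.06},{"dx":0,"dy":0,"dz":0,"roll":-0.496,"hand":0.06},{"dx":0,"dy":0,"dz":0,"roll":-0.62,"hand":0.06},{"dx":0,"dy":0,"dz":0,"roll":-0.744,"hand":0.06},{"dx":0,"dy":0,"dz":0,"roll":-0.868,"hand":0.06},{"dx":0,"dy":0,"dz":0,"roll":-0.992,"hand":0.06},{"dx":0,"dy":0,"dz":0,"roll":-1.116,"hand":0.06},{"dx":0,"dy":0,"dz":0,"roll":-1.24,"hand":0.06},{"dx":0,"dy":0,"dz":0,"roll":-1.364,"hand":0.06},{"dx":0,"dy":0,"dz":0,"roll":-1.488,"hand":0.06},{"dx":0,"dy":0,"dz":0,"roll":-1.612,"hand":0.06},{"dx":0,"dy":0,"dz":0,"roll":-1.736,"hand":0.06},{"dx":0,"dy":0,"dz":0,"roll":-1.86,"hand":0.06},{"dx":0,"dy":0,"dz":0,"roll":-1.984,"hand":0.06},{"dx":0,"dy":0,"dz":0,"roll":-2.108,"hand":0.06},{"dx":0,"dy":0,"dz":0,"roll":-2.232,"hand":0.06},{"dx":0,"dy":0,"dz":0,"roll":-2.356,"hand":0.06},{"dx":0,"dy":0,"dz":0,"roll":-2.48,"hand":0.06}])

```text
time: 5.35
ee_pos: [0.5627, 0.0596, 0.3309]
tcp_rot: [177.8, 2.2, -126.2]
wrist_force: [0.0, -0.1, -0.2]
opening: 0.0599
```

Request:
drive_tool(plan=[{"dx":0,"dy":0,"dz":0,"roll":-0.124,"hand":0.06},{"dx":0,"dy":0,"dz":0,"roll":-0.248,"hand":0.06},{"dx":0,"dy":0,"dz":0,"roll":-0.372,"hand":0.06},{"dx":0,"dy":0,"dz":0,"roll":-0.496,"hand":0.06},{"dx":0,"dy":0,"dz":0,"roll":-0.62,"hand":0.06},{"dx":0,"dy":0,"dz":0,"roll":-0.744,"hand":0.06},{"dx":0,"dy":0,"dz":0,"roll":-0.868,"hand":0.06},{"dx":0,"dy":0,"dz":0,"roll":-0.992,"hand":0.06},{"dx":0,"dy":0,"dz":0,"roll":-1.116,"hand":0.06},{"dx":0,"dy":0,"dz":0,"roll":-1.24,"hand":0.06},{"dx":0,"dy":0,"dz":0,"roll":-1.364,"hand":0.06},{"dx":0,"dy":0,"dz":0,"roll":-1.488,"hand":0.06},{"dx":0,"dy":0,"dz":0,"roll":-1.612,"hand":0.06},{"dx":0,"dy":0,"dz":0,"roll":-1.736,"hand":0.06},{"dx":0,"dy":0,"dz":0,"roll":-1.86,"hand":0.06},{"dx":0,"dy":0,"dz":0,"roll":-1.984,"hand":0.06},{"dx":0,"dy":0,"dz":0,"roll":-2.108,"hand":0.06},{"dx":0,"dy":0,"dz":0,"roll":-2.232,"hand":0.06},{"dx":0,"dy":0,"dz":0,"roll":-2.27,"hand":0.06}])

```text
time: 6.93
ee_pos: [0.5627, 0.0596, 0.3309]
tcp_rot: [-176.9, 0.2, 4.0]
wrist_force: [-1.1, -0.1, -0.3]
opening: 0.0603
```

```bash
python3 -c "
from workcell import bot
print(bot.get_obs()['q'].round(2), bot.get_obs()['tcp_rot'].round(2))"
```

```text
[   5.43    6.36    3.38   87.17    3.1  -178.57] [-176.9     0.23    4.01]
```

Request:
drive_tool(plan=[{"dx":0,"dy":0.03,"dz":0,"roll":-0.03,"hand":0.06},{"dx":0,"dy":0.06,"dz":0,"roll":-0.03,"hand":0.06},{"dx":0,"dy":0.09,"dz":0,"roll":-0.03,"hand":0.06},{"dx":0,"dy":0.09,"dz":0,"roll":-0.03,"hand":0.06}])

```text
time: 7.27
ee_pos: [0.5657, 0.0239, 0.3261]
tcp_rot: [-178.4, 0.2, 2.1]
wrist_force: [0.4, -0.1, 0.4]
opening: 0.06
```

```bash
python3 -c "
from workcell import bot
print(bot.get_obs()['q'].round(2), bot.get_obs()['tcp_rot'].round(2))"
```

```text
[   2.11    6.44    2.95   86.73    1.59 -179.95] [-178.41    0.22    2.06]
```

Request:
drive_tool(plan=[{"dx":0,"dy":0.03,"dz":0,"roll":-0.03,"hand":0.06},{"dx":0,"dy":0.05,"dz":0,"roll":-0.03,"hand":0.06}])

```text
time: 7.43
ee_pos: [0.5665, 0.0122, 0.3249]
tcp_rot: [-179.8, 0.2, 1.1]
wrist_force: [-0.2, -0.9, 0.1]
opening: 0.0602
```

```bash
python3 -c "
from workcell import bot
print(bot.get_obs()['q'].round(2), bot.get_obs()['tcp_rot'].round(2))"
```

```text
[   1.18    6.49    2.88   86.59    0.24 -179.95] [-179.76    0.19    1.13]
```

Request:
drive_tool(plan=[{"dx":0,"dy":0,"dz":0,"roll":0.124,"hand":0.06},{"dx":0,"dy":-0.01,"dz":0,"roll":0.248,"hand":0.06},{"dx":-0.001,"dy":-0.02,"dz":0,"roll":0.372,"hand":0.06},{"dx":-0.002,"dy":-0.03,"dz":0,"roll":0.496,"hand":0.06},{"dx":-0.003,"dy":-0.04,"dz":0,"roll":0.62,"hand":0.06},{"dx":-0.004,"dy":-0.05,"dz":0,"roll":0.744,"hand":0.06},{"dx":-0.005,"dy":-0.06,"dz":0,"roll":0.868,"hand":0.06},{"dx":-0.006,"dy":-0.07,"dz":0,"roll":0.992,"hand":0.06},{"dx":-0.007,"dy":-0.08,"dz":0,"roll":1.116,"hand":0.06},{"dx":-0.008,"dy":-0.09,"dz":0,"roll":1.24,"hand":0.06},{"dx":-0.009,"dy":-0.1,"dz":0,"roll":1.364,"hand":0.06},{"dx":-0.01,"dy":-0.11,"dz":0,"roll":1.488,"hand":0.06},{"dx":-0.011,"dy":-0.12,"dz":0,"roll":1.612,"hand":0.06},{"dx":-0.012,"dy":-0.13,"dz":0,"roll":1.736,"hand":0.06},{"dx":-0.013,"dy":-0.14,"dz":0,"roll":1.86,"hand":0.06},{"dx":-0.013,"dy":-0.15,"dz":0,"roll":1.984,"hand":0.06},{"dx":-0.013,"dy":-0.16,"dz":0,"roll":2.108,"hand":0.06},{"dx":-0.013,"dy":-0.17,"dz":0,"roll":2.232,"hand":0.06},{"dx":-0.013,"dy":-0.18,"dz":0,"roll":2.356,"hand":0.06},{"dx":-0.013,"dy":-0.1862,"dz":0,"roll":2.48,"hand":0.06}])

```text
time: 9.1
ee_pos: [0.5499, 0.1988, 0.3259]
tcp_rot: [179.6, 0.0, -141.3]
wrist_force: [0.7, 0.3, 0.4]
opening: 0.0598
```

Request:
drive_tool(plan=[{"dx":0,"dy":0,"dz":0,"roll":0.12,"hand":0.06},{"dx":0,"dy":0,"dz":0,"roll":0.24,"hand":0.06},{"dx":0,"dy":0,"dz":0,"roll":0.36,"hand":0.06},{"dx":0,"dy":0,"dz":0,"roll":0.48,"hand":0.06},{"dx":0,"dy":0,"dz":0,"roll":0.6,"hand":0.06},{"dx":0,"dy":0,"dz":0,"roll":0.644,"hand":0.06},{"dx":0,"dy":0,"dz":0,"roll":0.644,"hand":0.06}])

```text
time: 9.68
ee_pos: [0.55, 0.198, 0.3259]
tcp_rot: [179.7, -0.2, -178.0]
wrist_force: [0.1, -0.5, -0.5]
opening: 0.06
```

```bash
python3 -c "
from workcell import bot
o=bot.get_obs()
for k in ('q','ee_pos','tcp_rot','wrist_force'): print(o[k].round(4))"
```

```text
[19.7367  8.8905  5.6573 86.8551  0.3418 17.7343]
[0.55   0.198  0.3259]
[ 179.7014   -0.1882 -177.9974]
[ 0.1004 -0.4873 -0.4763]
```

Request:
drive_tool(plan=[{"dx":0,"dy":0,"dz":0.03,"roll":0,"hand":0.06},{"dx":0,"dy":0,"dz":0.06,"roll":0,"hand":0.06},{"dx":0,"dy":0,"dz":0.085,"roll":0,"hand":0.06},{"dx":0,"dy":0,"dz":0.1,"roll":0,"hand":0.06},{"dx":0,"dy":0,"dz":0.11,"roll":0,"hand":0.06},{"dx":0,"dy":0,"dz":0.113,"roll":0,"hand":0.06},{"dx":0,"dy":0,"dz":0.113,"roll":0,"hand":0.06},{"dx":0,"dy":0,"dz":0.113,"roll":0,"hand":0.06}])

```text
time: 10.35
ee_pos: [0.5498, 0.1989, 0.2141]
tcp_rot: [179.7, -0.1, -177.8]
wrist_force: [0.3, -0.2, 0.7]
opening: 0.06
```

Request:
drive_tool(plan=[{"dx":0,"dy":0,"dz":0,"roll":0,"hand":0.03},{"dx":0,"dy":0,"dz":0,"roll":0,"hand":0.02},{"dx":0,"dy":0,"dz":0,"roll":0,"hand":0.01},{"dx":0,"dy":0,"dz":0,"roll":0,"hand":0},{"dx":0,"dy":0,"dz":0,"roll":0,"hand":0},{"dx":0,"dy":0,"dz":0,"roll":0,"hand":0},{"dx":0,"dy":0,"dz":0,"roll":0,"hand":0},{"dx":0,"dy":0,"dz":0,"roll":0,"hand":0}], force=60)

```text
time: 11.02
ee_pos: [0.5497, 0.1988, 0.2137]
tcp_rot: [179.7, -0.1, -177.9]
wrist_force: [0.9, -0.5, 5.0]
opening: 0.0117
```

Request:
drive_tool(plan=[{"dx":0,"dy":0,"dz":-0.01,"roll":0,"hand":0},{"dx":0,"dy":0,"dz":-0.03,"roll":0,"hand":0},{"dx":0,"dy":0,"dz":-0.06,"roll":0,"hand":0},{"dx":0,"dy":0,"dz":-0.09,"roll":0,"hand":0},{"dx":0,"dy":0,"dz":-0.12,"roll":0,"hand":0},{"dx":0,"dy":0,"dz":-0.14,"roll":0,"hand":0},{"dx":0,"dy":0,"dz":-0.15,"roll":0,"hand":0},{"dx":0,"dy":0,"dz":-0.15,"roll":0,"hand":0}])

```text
time: 11.68
ee_pos: [0.5501, 0.1981, 0.3651]
tcp_rot: [179.6, -0.0, -177.9]
wrist_force: [0.6, 0.2, -3.9]
opening: 0.0113
```

Request:
drive_tool(plan=[{"dx":0,"dy":-0.01,"dz":0,"roll":0.01,"hand":0},{"dx":0,"dy":-0.03,"dz":0,"roll":0.02,"hand":0},{"dx":-0.001,"dy":-0.055,"dz":0,"roll":0.03,"hand":0},{"dx":-0.0015,"dy":-0.085,"dz":0,"roll":0.045,"hand":0},{"dx":-0.002,"dy":-0.115,"dz":0,"roll":0.06,"hand":0},{"dx":-0.0025,"dy":-0.145,"dz":0,"roll":0.075,"hand":0},{"dx":-0.003,"dy":-0.175,"dz":0,"roll":0.09,"hand":0},{"dx":-0.0035,"dy":-0.205,"dz":0,"roll":0.105,"hand":0},{"dx":-0.004,"dy":-0.235,"dz":0,"roll":0.12,"hand":0},{"dx":-0.0045,"dy":-0.265,"dz":0,"roll":0.135,"hand":0},{"dx":-0.005,"dy":-0.295,"dz":0,"roll":0.15,"hand":0},{"dx":-0.0055,"dy":-0.325,"dz":0,"roll":0.165,"hand":0},{"dx":-0.006,"dy":-0.35,"dz":0,"roll":0.18,"hand":0},{"dx":-0.0065,"dy":-0.372,"dz":0,"roll":0.19,"hand":0},{"dx":-0.007,"dy":-0.388,"dz":0,"roll":0.2,"hand":0},{"dx":-0.0074,"dy":-0.398,"dz":0,"roll":0.202,"hand":0},{"dx":-0.0074,"dy":-0.4023,"dz":0,"roll":0.202,"hand":0},{"dx":-0.0074,"dy":-0.4023,"dz":0,"roll":0.202,"hand":0}])

```text
time: 13.18
ee_pos: [0.5723, -0.2042, 0.3599]
tcp_rot: [179.7, -0.3, 170.5]
wrist_force: [-0.2, -0.4, -3.9]
opening: 0.0112
```

Request:
drive_tool(plan=[{"dx":0,"dy":0,"dz":0.02,"roll":0,"hand":0},{"dx":0,"dy":0,"dz":0.04,"roll":0,"hand":0},{"dx":0,"dy":0,"dz":0.06,"roll":0,"hand":0},{"dx":0,"dy":0,"dz":0.07,"roll":0,"hand":0},{"dx":0,"dy":0,"dz":0.074,"roll":0,"hand":0},{"dx":0,"dy":0,"dz":0.074,"roll":0,"hand":0},{"dx":0,"dy":0,"dz":0.074,"roll":0,"hand":0}])

```text
time: 13.77
ee_pos: [0.5723, -0.2029, 0.2878]
tcp_rot: [179.7, -0.2, 170.6]
wrist_force: [-0.3, 0.1, -3.3]
opening: 0.0114
```

```bash
python3 - <<'E'
from workcell import bot
import cv2
from h import *
o=bot.get_obs()
for k in ('q','ee_pos','tcp_rot','wrist_force'): print(o[k].round(4))
for n in("top","side"):
    c=bot.camera(n); np.savez(f"{n}1.npz",**c)
    im=c["frame"][:,:,::-1]
    im=im[220:340,340:480] if n=="top" else im[110:260,270:430]
    cv2.imwrite(f"pics/{n}1.png",cv2.resize(im,None,fx=4,fy=4,interpolation=cv2.INTER_CUBIC))
E
```

```text
[-19.5672  12.2194   5.2717  83.288    0.2294 -10.1593]
[ 0.5723 -0.2029  0.2878]
[179.7326  -0.1916 170.5922]
[-0.3089  0.1325 -3.2734]
```

View pics/side1.png

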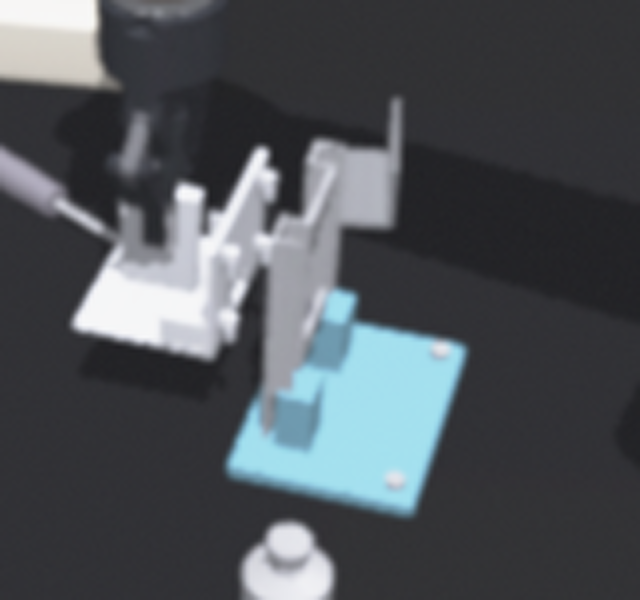

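View pics/top1.png

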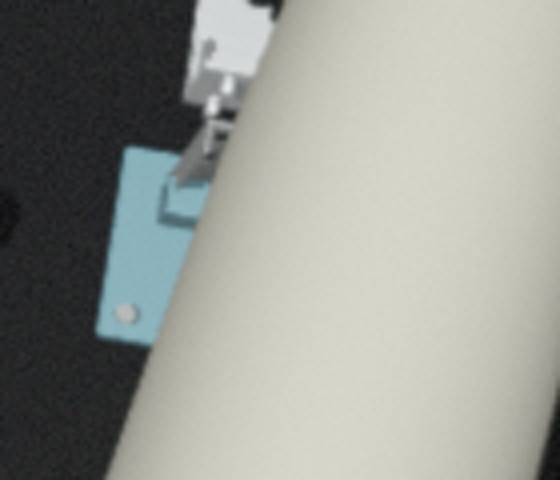

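```bash
python3 - <<'E'
from h import *
UP=ST[1:]
def loc(P,p):
    c,s=np.cos(p[3]),np.sin(p[3]); Q=P-p[:3]; return np.c_[c*Q[:,0]+s*Q[:,1],-s*Q[:,0]+c*Q[:,1],Q[:,2]]
S0=np.array([.4872,-.1887,0,-.167])
A=[]
for f in("top0","side0","side1"):
    d=np.load(f+".npz"); W=cloud(d).reshape(-1,3); fr=d["frame"].reshape(-1,3).astype(int)
    L=loc(W,S0); grey=fr.max(1)-fr.min(1)<35
    m=grey&(L[:,2]>.07)&(L[:,2]<.178)&(abs(L[:,0]+.01)<.02)&(abs(L[:,1])<.06)
    if f=="side1": m&=L[:,0]<.004
    X=L[m]
    P=W[m]
    r,e=fit(P,UP,[*S0]); print(f,m.sum(),r.round(4),round(e,2))
    # lateral edges of each upright near front, by height band
    for s in(1,-1):
        q=X[(s*X[:,1]>.02)]; print("   edges",s,np.percentile(q[:,1]*1000,[3,97]).round(1), "front",np.percentile(q[:,0]*1000,[2,90,97]).round(1))
d=np.load("side1.npz"); W=cloud(d).reshape(-1,3); fr=d["frame"].reshape(-1,3).astype(int)
L=loc(W,np.array([.5230,-.1946,.075,-.165]))
m=(fr.min(1)>110)&(fr.max(1)-fr.min(1)<40)&(abs(L[:,1])<.065)&(L[:,0]>-.014)&(L[:,0]<.1)&(L[:,2]>-.01)&(L[:,2]<.09)
r,e=fit(W[m],BR,[.5230,-.1946,.075,-.165]); print("bracket",m.sum(),r.round(4),round(e,2))
for f in("top0","side0"):
    print()
S=np.array([.4867,-.1884,0,-.17]); print("bracket in S",loc(r[None,:3],S).round(4))
E
```

```text
top0 555 [ 0.4887 -0.1887  0.0019 -0.1607] 0.79
   edges 1 [23.3 51.3] front [-14.7   1.6   3. ]
   edges -1 [-51.7 -23.2] front [-14.2   1.9   3.6]
side0 676 [ 0.489  -0.1892 -0.001  -0.1633] 0.96
   edges 1 [26.6 53.5] front [-14.7   0.9   2.4]
   edges -1 [-52.2 -24.7] front [-14.1   0.8   3.1]
side1 676 [ 0.4893 -0.1893  0.0069 -0.1766] 0.96
   edges 1 [26.4 53.2] front [-14.8   1.2   2.3]
   edges -1 [-53.1 -25.4] front [-14.3   0.6   2.9]
bracket 1321 [ 0.5234 -0.193   0.0749 -0.1751] 0.99


bracket in S [[0.0369 0.0017 0.0749]]
```

The side view shows the bracket held level, with its claws facing the uprights and the weight undisturbed. The arm hides most of the stand in the top view. The fits and the forward kinematics agree to about 1–2 mm, so I'm advancing carefully.

Request:
drive_tool(plan=[{"dx":0.003,"dy":-0.0007,"dz":-0.0025,"roll":0,"hand":0},{"dx":0.008,"dy":-0.0007,"dz":-0.0025,"roll":0,"hand":0},{"dx":0.013,"dy":-0.0007,"dz":-0.0025,"roll":0,"hand":0},{"dx":0.018,"dy":-0.0007,"dz":-0.0025,"roll":0,"hand":0},{"dx":0.02,"dy":-0.0007,"dz":-0.0025,"roll":0,"hand":0},{"dx":0.021,"dy":-0.0007,"dz":-0.0025,"roll":0,"hand":0},{"dx":0.021,"dy":-0.0007,"dz":-0.0025,"roll":0,"hand":0},{"dx":0.021,"dy":-0.0007,"dz":-0.0025,"roll":0,"hand":0}])

```text
time: 14.53
ee_pos: [0.5513, -0.2006, 0.2894]
tcp_rot: [179.7, -0.2, 170.6]
wrist_force: [-0.4, -0.1, -4.6]
opening: 0.0115
```

Request:
drive_tool(plan=[{"dx":0.001,"dy":0,"dz":0,"roll":0,"hand":0},{"dx":0.002,"dy":0,"dz":0,"roll":0,"hand":0},{"dx":0.003,"dy":0,"dz":0,"roll":0,"hand":0},{"dx":0.004,"dy":0,"dz":0,"roll":0,"hand":0},{"dx":0.0045,"dy":0,"dz":0,"roll":0,"hand":0},{"dx":0.0045,"dy":0,"dz":0,"roll":0,"hand":0}])

```text
time: 15.03
ee_pos: [0.5467, -0.1998, 0.2894]
tcp_rot: [179.7, -0.3, 170.6]
wrist_force: [0.4, -0.1, -4.2]
opening: 0.0112
```

```bash
python3 - <<'E'
from workcell import bot
import cv2
c=bot.camera("side"); im=c["frame"][:,:,::-1][120:235,280:400]
cv2.imwrite("pics/side2.png",cv2.resize(im,None,fx=5,fy=5,interpolation=cv2.INTER_CUBIC))
E
```

```text
(no output)
```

View pics/side2.png

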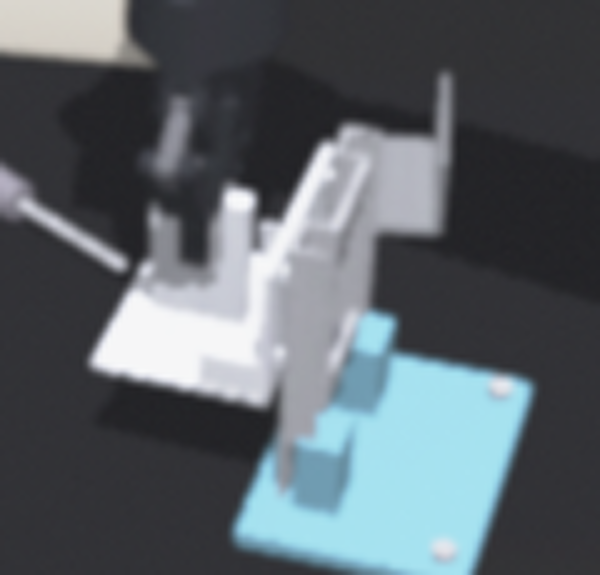

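The claws are now right at the uprights' faces, with no contact force. Continuing in small steps.

Request:
drive_tool(plan=[{"dx":0.0005,"dy":0,"dz":-0.0012,"roll":0,"hand":0},{"dx":0.001,"dy":0,"dz":-0.0012,"roll":0,"hand":0},{"dx":0.0015,"dy":0,"dz":-0.0012,"roll":0,"hand":0},{"dx":0.002,"dy":0,"dz":-0.0012,"roll":0,"hand":0},{"dx":0.002,"dy":0,"dz":-0.0012,"roll":0,"hand":0}])

```text
time: 15.5
ee_pos: [0.5448, -0.1995, 0.2905]
tcp_rot: [179.7, -0.3, 170.6]
wrist_force: [-0.5, 0.2, -4.4]
opening: 0.0116
```

Request:
drive_tool(plan=[{"dx":0.0005,"dy":0,"dz":0,"roll":0,"hand":0},{"dx":0.001,"dy":0,"dz":0,"roll":0,"hand":0},{"dx":0.001,"dy":0,"dz":0,"roll":0,"hand":0}])

```text
time: 15.75
ee_pos: [0.5438, -0.1994, 0.2905]
tcp_rot: [179.7, -0.3, 170.6]
wrist_force: [0.8, -0.3, -3.7]
opening: 0.0114
```

Request:
drive_tool(plan=[{"dx":0.0005,"dy":0,"dz":0,"roll":0,"hand":0},{"dx":0.001,"dy":0,"dz":0,"roll":0,"hand":0},{"dx":0.0015,"dy":0,"dz":0,"roll":0,"hand":0},{"dx":0.0015,"dy":0,"dz":0,"roll":0,"hand":0}])

```text
time: 16.08
ee_pos: [0.5423, -0.1991, 0.2905]
tcp_rot: [179.7, -0.3, 170.6]
wrist_force: [-0.0, -0.4, -3.3]
opening: 0.0114
```

Request:
drive_tool(plan=[{"dx":0.0005,"dy":0,"dz":0,"roll":0,"hand":0},{"dx":0.001,"dy":0,"dz":0,"roll":0,"hand":0},{"dx":0.0015,"dy":0,"dz":0,"roll":0,"hand":0},{"dx":0.0015,"dy":0,"dz":0,"roll":0,"hand":0}])

```text
time: 16.42
ee_pos: [0.5408, -0.1989, 0.2906]
tcp_rot: [179.7, -0.3, 170.6]
wrist_force: [0.3, -0.9, -4.1]
opening: 0.0113
```

Request:
drive_tool(plan=[{"dx":0.0005,"dy":0,"dz":0,"roll":0,"hand":0},{"dx":0.001,"dy":0,"dz":0,"roll":0,"hand":0},{"dx":0.001,"dy":0,"dz":0,"roll":0,"hand":0}])

```text
time: 16.67
ee_pos: [0.5402, -0.1987, 0.2907]
tcp_rot: [179.7, -0.2, 170.6]
wrist_force: [3.6, 0.5, -4.4]
opening: 0.0113
```

Request:
drive_tool(plan=[{"dx":0.0005,"dy":0,"dz":0,"roll":0,"hand":0},{"dx":0.0005,"dy":0,"dz":0,"roll":0,"hand":0}])

```text
time: 16.83
ee_pos: [0.54, -0.1986, 0.2907]
tcp_rot: [179.7, -0.1, 170.6]
wrist_force: [7.3, -0.1, -5.7]
opening: 0.0118
```

Request:
drive_tool(plan=[{"dx":0.0005,"dy":0,"dz":0,"roll":0,"hand":0},{"dx":0.0005,"dy":0,"dz":0,"roll":0,"hand":0}])

```text
time: 17.0
ee_pos: [0.5398, -0.1986, 0.2907]
tcp_rot: [179.7, -0.1, 170.6]
wrist_force: [9.4, -0.6, -6.4]
opening: 0.0116
```

Request:
drive_tool(plan=[{"dx":-0.0017,"dy":0,"dz":0,"roll":0,"hand":0},{"dx":-0.0017,"dy":0,"dz":0.001,"roll":0,"hand":0},{"dx":-0.0017,"dy":0,"dz":0.002,"roll":0,"hand":0},{"dx":-0.0017,"dy":0,"dz":0.003,"roll":0,"hand":0},{"dx":-0.0017,"dy":0,"dz":0.003,"roll":0,"hand":0}])

```text
time: 17.42
ee_pos: [0.5405, -0.1988, 0.2874]
tcp_rot: [179.7, -0.3, 170.6]
wrist_force: [2.0, -0.6, -4.4]
opening: 0.0116
```

Request:
drive_tool(plan=[{"dx":0,"dy":0,"dz":0.001,"roll":0,"hand":0},{"dx":0,"dy":0,"dz":0.002,"roll":0,"hand":0},{"dx":0,"dy":0,"dz":0.002,"roll":0,"hand":0}])

```text
time: 17.67
ee_pos: [0.5408, -0.1989, 0.2858]
tcp_rot: [179.7, -0.2, 170.6]
wrist_force: [2.3, 0.2, -1.2]
opening: 0.0111
```

Request:
drive_tool(plan=[{"dx":0,"dy":0,"dz":0.001,"roll":0,"hand":0},{"dx":0,"dy":0,"dz":0.002,"roll":0,"hand":0},{"dx":0,"dy":0,"dz":0.002,"roll":0,"hand":0}])

```text
time: 17.92
ee_pos: [0.541, -0.1989, 0.2841]
tcp_rot: [179.7, -0.1, 170.6]
wrist_force: [5.0, -0.9, 2.3]
opening: 0.011
```

Request:
drive_tool(plan=[{"dx":0,"dy":0,"dz":0.001,"roll":0,"hand":0},{"dx":0,"dy":0,"dz":0.001,"roll":0,"hand":0}])

```text
time: 18.08
ee_pos: [0.5409, -0.1989, 0.2831]
tcp_rot: [179.7, -0.2, 170.6]
wrist_force: [4.7, -0.2, 4.4]
opening: 0.0113
```

Request:
drive_tool(plan=[{"dx":0,"dy":0,"dz":0.001,"roll":0,"hand":0},{"dx":0,"dy":0,"dz":0.001,"roll":0,"hand":0}])

```text
time: 18.25
ee_pos: [0.5409, -0.1988, 0.282]
tcp_rot: [179.7, -0.2, 170.6]
wrist_force: [5.4, -2.1, 2.5]
opening: 0.0114
```

Request:
drive_tool(plan=[{"dx":0,"dy":0,"dz":0.001,"roll":0,"hand":0},{"dx":0,"dy":0,"dz":0.002,"roll":0,"hand":0},{"dx":0,"dy":0,"dz":0.002,"roll":0,"hand":0}])

```text
time: 18.5
ee_pos: [0.5409, -0.1988, 0.28]
tcp_rot: [179.7, -0.2, 170.6]
wrist_force: [5.7, -0.1, 4.4]
opening: 0.0114
```

Request:
drive_tool(plan=[{"dx":0,"dy":0,"dz":0.001,"roll":0,"hand":0},{"dx":0,"dy":0,"dz":0.002,"roll":0,"hand":0},{"dx":0,"dy":0,"dz":0.002,"roll":0,"hand":0}])

```text
time: 18.75
ee_pos: [0.5408, -0.1988, 0.2774]
tcp_rot: [179.7, -0.2, 170.6]
wrist_force: [5.5, -1.3, -1.2]
opening: 0.0114
```

Request:
drive_tool(plan=[{"dx":0,"dy":0,"dz":0.001,"roll":0,"hand":0},{"dx":0,"dy":0,"dz":0.001,"roll":0,"hand":0}])

```text
time: 18.92
ee_pos: [0.5408, -0.1988, 0.2763]
tcp_rot: [179.7, -0.2, 170.6]
wrist_force: [6.2, -0.8, -0.9]
opening: 0.0117
```

Request:
drive_tool(plan=[{"dx":0,"dy":0,"dz":0.001,"roll":0,"hand":0},{"dx":0,"dy":0,"dz":0.001,"roll":0,"hand":0}])

```text
time: 19.08
ee_pos: [0.5408, -0.1988, 0.2753]
tcp_rot: [179.7, -0.2, 170.6]
wrist_force: [6.1, -1.6, -1.1]
opening: 0.0116
```

Request:
drive_tool(plan=[{"dx":0,"dy":0,"dz":0.001,"roll":0,"hand":0},{"dx":0,"dy":0,"dz":0.001,"roll":0,"hand":0}])

```text
time: 19.25
ee_pos: [0.5408, -0.1988, 0.2742]
tcp_rot: [179.7, -0.2, 170.6]
wrist_force: [5.4, -1.1, -9.1]
opening: 0.0113
```

Request:
drive_tool(plan=[{"dx":0,"dy":0,"dz":0.0007,"roll":0,"hand":0},{"dx":0,"dy":0,"dz":0.0007,"roll":0,"hand":0}])

```text
time: 19.42
ee_pos: [0.5405, -0.1987, 0.2731]
tcp_rot: [179.7, -0.3, 170.6]
wrist_force: [4.8, 0.3, -4.2]
opening: 0.0114
```

Request:
drive_tool(plan=[{"dx":0,"dy":0,"dz":0.0005,"roll":0,"hand":0},{"dx":0,"dy":0,"dz":0.0005,"roll":0,"hand":0}])

```text
time: 19.58
ee_pos: [0.5405, -0.1987, 0.273]
tcp_rot: [179.7, -0.3, 170.6]
wrist_force: [4.4, -0.4, -3.9]
opening: 0.0112
```

Request:
drive_tool(plan=[{"dx":0,"dy":0,"dz":0.0005,"roll":0,"hand":0},{"dx":0,"dy":0,"dz":0.0005,"roll":0,"hand":0}])

```text
time: 19.75
ee_pos: [0.5404, -0.1987, 0.2727]
tcp_rot: [179.7, -0.3, 170.6]
wrist_force: [3.4, 0.1, -2.3]
opening: 0.011
```

Request:
drive_tool(plan=[{"dx":0,"dy":0,"dz":0.0005,"roll":0,"hand":0},{"dx":0,"dy":0,"dz":0.0005,"roll":0,"hand":0}])

```text
time: 19.92
ee_pos: [0.5404, -0.1987, 0.2724]
tcp_rot: [179.7, -0.3, 170.6]
wrist_force: [1.8, -0.5, -0.9]
opening: 0.0111
```

Request:
drive_tool(plan=[{"dx":0,"dy":0,"dz":0.0005,"roll":0,"hand":0},{"dx":0,"dy":0,"dz":0.0005,"roll":0,"hand":0}])

```text
time: 20.08
ee_pos: [0.5404, -0.1988, 0.2722]
tcp_rot: [179.7, -0.2, 170.5]
wrist_force: [0.5, -0.0, 2.7]
opening: 0.0114
```

Force is now rising steeply as the tool nearly stops: the necks are on the slot bottoms. A bit more to reach about 13 N.

Request:
drive_tool(plan=[{"dx":0,"dy":0,"dz":0.0005,"roll":0,"hand":0},{"dx":0,"dy":0,"dz":0.0005,"roll":0,"hand":0}])

```text
time: 20.25
ee_pos: [0.5404, -0.1987, 0.2721]
tcp_rot: [179.7, -0.2, 170.6]
wrist_force: [-0.1, 0.2, 7.1]
opening: 0.0114
```

Request:
drive_tool(plan=[{"dx":0,"dy":0,"dz":0.0005,"roll":0,"hand":0},{"dx":0,"dy":0,"dz":0.0005,"roll":0,"hand":0}])

```text
time: 20.42
ee_pos: [0.5404, -0.1987, 0.2721]
tcp_rot: [179.7, -0.2, 170.6]
wrist_force: [-0.9, -0.0, 8.8]
opening: 0.0117
```

Request:
drive_tool(plan=[{"dx":0,"dy":0,"dz":-0.001,"roll":0,"hand":0},{"dx":0,"dy":0,"dz":-0.0018,"roll":0,"hand":0},{"dx":0,"dy":0,"dz":-0.0018,"roll":0,"hand":0}])

```text
time: 20.67
ee_pos: [0.5405, -0.1988, 0.2724]
tcp_rot: [179.7, -0.3, 170.6]
wrist_force: [1.8, -0.3, 1.3]
opening: 0.0114
```

Request:
drive_tool(plan=[{"dx":0,"dy":0,"dz":0,"roll":0,"hand":0.015},{"dx":0,"dy":0,"dz":0,"roll":0,"hand":0.025},{"dx":0,"dy":0,"dz":0,"roll":0,"hand":0.04},{"dx":0,"dy":0,"dz":0,"roll":0,"hand":0.05},{"dx":0,"dy":0,"dz":0,"roll":0,"hand":0.05},{"dx":0,"dy":0,"dz":0,"roll":0,"hand":0.05},{"dx":0,"dy":0,"dz":0,"roll":0,"hand":0.05}])

```text
time: 21.25
ee_pos: [0.5406, -0.1987, 0.2727]
tcp_rot: [179.7, -0.3, 170.6]
wrist_force: [-0.8, 0.8, 0.1]
opening: 0.0501
```

Request:
drive_tool(plan=[{"dx":0,"dy":0,"dz":-0.01,"roll":0,"hand":0.05},{"dx":0,"dy":0,"dz":-0.03,"roll":0,"hand":0.05},{"dx":0,"dy":0,"dz":-0.06,"roll":0,"hand":0.05},{"dx":0,"dy":0,"dz":-0.09,"roll":0,"hand":0.05},{"dx":0,"dy":0,"dz":-0.12,"roll":0,"hand":0.05},{"dx":0,"dy":0.03,"dz":-0.14,"roll":0,"hand":0.05},{"dx":0,"dy":0.06,"dz":-0.14,"roll":0,"hand":0.05},{"dx":0,"dy":0.09,"dz":-0.14,"roll":0,"hand":0.05},{"dx":0,"dy":0.12,"dz":-0.14,"roll":0,"hand":0.05},{"dx":0,"dy":0.15,"dz":-0.14,"roll":0,"hand":0.05},{"dx":0,"dy":0.18,"dz":-0.14,"roll":0,"hand":0.05},{"dx":0,"dy":0.21,"dz":-0.14,"roll":0,"hand":0.05},{"dx":0,"dy":0.24,"dz":-0.14,"roll":0,"hand":0.05},{"dx":0,"dy":0.26,"dz":-0.14,"roll":0,"hand":0.05},{"dx":0,"dy":0.26,"dz":-0.14,"roll":0,"hand":0.05},{"dx":0,"dy":0.26,"dz":-0.14,"roll":0,"hand":0.05}])

```text
time: 22.58
ee_pos: [0.5837, 0.0579, 0.4144]
tcp_rot: [179.7, -0.2, 170.7]
wrist_force: [-0.3, -0.6, -0.6]
opening: 0.0498
```

```bash
python3 - <<'E'
from workcell import bot
import cv2
from h import *
p0=[.4893,-.189,.0585,-.163]; ims=[]
for n in("top","side"):
    c=bot.camera(n); np.savez(f"{n}3.npz",**c); im=c["frame"][:,:,::-1]
    im=im[225:325,360:460] if n=="top" else im[130:230,290:390]
    ims.append(cv2.resize(im,(400,400),interpolation=cv2.INTER_CUBIC))
    W=cloud(c).reshape(-1,3); fr=c["frame"].reshape(-1,3).astype(int)
    a,s=np.cos(p0[3]),np.sin(p0[3]); Q=W-p0[:3]; L=np.c_[a*Q[:,0]+s*Q[:,1],-s*Q[:,0]+a*Q[:,1],Q[:,2]]
    m=(fr.min(1)>110)&(abs(L[:,1])<.065)&(L[:,0]>0.0)&(L[:,0]<.1)&(L[:,2]>-.01)&(L[:,2]<.09)
    r,e=fit(W[m],BR,p0); print(n,m.sum(),r.round(4),round(e,2))
    pl=m&(L[:,0]>.01)&(L[:,0]<.085)&(L[:,2]<.02)
    X=L[pl]; k=np.linalg.lstsq(np.c_[X[:,:2],np.ones(len(X))],X[:,2],rcond=None)[0]; print(" platform slopes",k.round(4),len(X))
cv2.imwrite("pics/end.png",np.hstack(ims))
print(bot.get_obs()["wrist_force"],bot.get_obs()["ee_pos"])
E
```

```text
top 1362 [ 0.4929 -0.1894  0.0585 -0.1662] 1.1
 platform slopes [-0.064   0.0007  0.0063] 858
side 1128 [ 0.4926 -0.189   0.0601 -0.1749] 1.22
 platform slopes [-0.0968 -0.0355  0.0108] 508
[-0.18669075 -0.27362103  0.10784706] [0.58359607 0.05649681 0.41432576]
```

View pics/end.png

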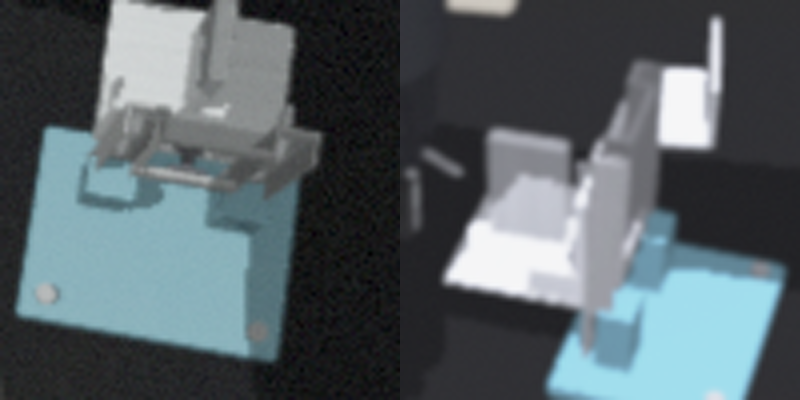

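```bash
python3 - <<'E'
from h import *
from scipy.spatial.transform import Rotation as Ro
for f,p0 in(("top0",[.4999,.1963,.0005,.0363]),("side0",[.4999,.1963,.0005,.0363]),("top3",[.490,-.189,.0585,-.164]),("side3",[.490,-.189,.0585,-.164])):
    c=np.load(f+".npz"); W=cloud(c).reshape(-1,3); fr=c["frame"].reshape(-1,3).astype(int)
    L=(W-p0[:3])@Ro.from_euler("z",p0[3]).as_matrix()
    # platform, web excluded
    m=(L[:,0]>.02)&(L[:,0]<.082)&(abs(L[:,1])<.05)&(abs(L[:,1])>.013)&(L[:,2]<.018)&(L[:,2]>-.012)
    X=L[m]; r=least_squares(lambda k:(k[0]*X[:,0]+k[1]*X[:,1]+k[2]-X[:,2])*1000,[0,0,.005],loss="cauchy",f_scale=1); print(f,"plat slopes",r.x.round(4),len(X))
    m=(fr.min(1)>60)&(abs(L[:,1])<.06)&(L[:,0]>.002)&(L[:,0]<.1)&(L[:,2]>-.012)&(L[:,2]<.09); P=W[m]
    g=lambda q:sdf((P-q[:3])@Ro.from_euler("ZYX",q[3:]).as_matrix(),BR)*1000
    r=least_squares(g,[*p0,0,0],loss="soft_l1",f_scale=1.5,x_scale=[.01,.01,.01,.1,.1,.1]); print("   6dof",r.x.round(4),np.median(abs(g(r.x))).round(2))
a,b=[cloud(np.load(f"side{i}.npz"))[...,2] for i in(0,3)]
# bystanders: frame change between start and now
import cv2
for n in("top","side"):
    d=np.abs(np.load(n+"0.npz")["z_map"]-np.load(n+"3.npz")["z_map"])>.015
    k,l,s,_=cv2.connectedComponentsWithStats(cv2.morphologyEx(d.astype(np.uint8),cv2.MORPH_OPEN,np.ones((3,3))))
    print(n,[tuple(x) for x in s[1:].tolist() if x[4]>25])
E
```

```text
top0 plat slopes [-0.002   0.0038  0.0039] 655
   6dof [ 5.012e-01  1.968e-01  4.000e-04  3.460e-02 -6.700e-03  2.000e-04] 1.19
side0 plat slopes [ 0.0031 -0.0019  0.0034] 515
   6dof [ 5.031e-01  1.968e-01 -1.000e-04  2.880e-02  3.700e-03 -7.000e-04] 1.03
top3 plat slopes [-0.0374  0.0032  0.0044] 631
   6dof [ 0.4914 -0.1899  0.0592 -0.1711  0.0264 -0.0266] 1.02
side3 plat slopes [-0.0406  0.0052  0.0043] 205
   6dof [ 0.4909 -0.1884  0.063  -0.1782  0.0469  0.0019] 1.08
top [(219, 16, 154, 464, 47222), (384, 224, 49, 37, 1379), (576, 381, 64, 46, 1754), (553, 449, 87, 31, 1453)]
side [(236, 0, 86, 208, 10682), (331, 0, 309, 340, 41011), (301, 163, 36, 44, 1115), (277, 292, 46, 61, 1049)]
```

```bash
python3 -c "
from workcell import bot
print(bot.get_obs()['time']); print(bot.job_done())"
```

```text
22.6833
the job is handed in; nothing more can be done
None
```

The bracket is hanging in the stand with its claws down on the slot bottoms. I let go of it, moved the arm clear, and handed in at about 22.7 s. I could not see the catch itself, so that part rests on the force readings.

**Seating:**
- **Catch:** The downward push was about 3–9 N while the lip pressed the catch back. It then dropped suddenly, as when the catch snaps out.
- **Bottoming:** The force rose steeply about 2 mm lower. I stopped at about 13 N.
- **No tug test:** I did not pull up on the bracket to prove the catch holds.

**Final camera check:**

| Quantity | Measured | Allowed |
|---|---|---|
| Underside height | 58–63 mm (arm reading 58.5 mm) | 54 to 66 mm |
| Fore-aft | about +2 mm; an earlier yaw-only fit gave about +3.5 mm | -4 to +6 mm |
| Sideways | within about 1 mm | ±5 mm |
| Heading difference from the stand | under about 0.02 rad | 0.12 rad |
| Forward tilt | about 0.04 rad, probably the claws' play in the slots | 0.1 rad |

**What disagreed:** The two cameras differed by about 4 mm on the height and 0.01 rad on the heading. A first, rough tilt fit gave 0.06–0.10 rad. I redid it without the web, and the same method read level on the bracket as it stood at the start.

**Bystanders:** Comparing depth images from before and after showed changes only where the bracket left, where it now hangs, and around the arm and its view.

**Detour:** Early on, joint 6 hit its range limit and tilted the tool by 3°. I corrected that before the grasp and used the half-turned grip.

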